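# Serve the risen muffin with the tongs

### The arm

A 6-joint arm with a two-finger parallel gripper is mounted at the origin on the work surface. World frame = base frame: x ahead of the robot, y to its left, z up, the work surface at z = 0. Lengths are in m, angles in degrees, forces in N, time in s.
With the tool pointing down it reaches from about 0.375 to 0.75 m from the base axis. Payload 9 kg.
Tool frame: the origin (TCP) lies where the fingers leave the gripper's body, on its centre line; the fingertips stand 73 mm ahead of it and the grasp point (between the pads) lies 54 mm ahead of it (robot.tip_reach is the distance from the TCP to the fingertips, in m); z points along the fingers, y is the line along which they close (so a half turn about z gives the same grasp; the last joint's range is limited). The gripper opens to 85 mm and grips with 20 to 120 N. Pads are 22 mm wide; open, the fingers measure 114 mm over their backs; the gripper's body (76 mm by 85 mm) begins 54 mm behind the grasp point. The pads swing forward as they close: fully open they stand 13 mm farther back than shut.
Start: joints at [-88.849, 5.964, 5.575, 89.605, 0, 77.527], TCP at [0.141, -0.583, 0.304] pointing down, gripper open.
Joint ranges: [-171.21, 171.21], [-48.23, 106.86], [-62.78, 66.21], [-105.2, 120.99], [-86.42, 89.51], [-180, 180]. Speed limits (degrees/s): [127.2, 127.2, 147.25, 180, 180, 180].

### API

Orientations are given as [roll, pitch, yaw] about the fixed x, y, z axes, in that order (R = Rz(yaw) Ry(pitch) Rx(roll)).
In Python, from plant import robot gives the robot as it stands. Calls block until the motion is done:
- robot.move_pose(position, orientation): joint-space move of the TCP to a pose.
- robot.line_to(position, vel=0.15, rotation=None, guard=None): straight line of the TCP; rotation=None keeps the orientation; vel is the mean speed in m/s. With guard (N) it stops when the force on the tool has changed by that much, and returns True; else False.
- robot.goto_joints(angles): joint-space move.
- robot.set_gripper(opening): finger opening in m; the grip force is fixed at half the most; returns when the fingers have stopped.
- robot.pause(seconds).
- robot.ik(position, orientation): joint angles nearest the present ones, or None.
- robot.observe(): the state.
- robot.grab_frame(name): name is "scene" or "top" or "wrist"; returns the picture (384x512x3 uint8, blue, green, red); there is no depth.
- robot.get_calibration(name): a dict with "vertical_fov" (degrees; the focal length in pixels is half the picture's height over the tangent of half this angle, whatever the lens; pixels are square), "cx", "cy" (the principal point, pixels), "rvec" (rotation vector, rad) and "tvec" (3), from world to camera coordinates, as OpenCV has them. Camera axes: x right, y down, z forward; pixel columns grow to the right and rows downward; lengths in m; the calibration is good to about 2 mm. The wrist camera is an equidistant fisheye: a pixel r from the principal point sees the ray r / f radians off the axis. A picture is of the moment at which its call begins: read the wrist's pose just before it. get_calibration takes no time and is no camera call; for the wrist camera it gives the pose at the moment of the call.
A pose or a line that the arm cannot do raises robot.IKError and nothing moves.
- robot.job_done(): hands the job in; it is judged then, once.
The state is a dict: "time": time; "q": joint angles; "qvel": joint speeds; "joint_torque": joint torques, N m; "tool_pos": TCP position; "tcp_rot": TCP orientation; "ft_force": force on the tool from outside, world axes, zero at the start; "torque": the same for the moment, N m; "gripper_width": finger opening in m; "gripper_force": force on a finger pad.
Only numpy, scipy, OpenCV 4.12 (cv2) and the standard library are available. Lean on these libraries where they do the work, as an engineer would, in place of code of your own. Each camera call takes 0.05 s, during which the arm holds its last target. There are 200 camera calls.

### The job

Pick up the kitchen tongs and use them, not the gripper itself, to take the one well-risen, domed muffin out of the muffin tin, squeezing it gently. Leave the flat muffins in the tin and everything else on the counter where it is. Finish (the program ends) while holding the muffin upright and steady in the tongs, its underside at least 10 cm above the counter.

Things in the scene. Friction and masses are not known exactly. Their poses are not given: they have to be found in the camera images.
- tongs_grip (a point): Where to grip the sprung steel tongs, lying on their side: midway between the two arms, half-way up (15 mm above the counter), near the centre of mass. x points along the tongs to the jaws, y across to the left arm. The arms are upright strips 26 mm tall; at rest their black outer panels, from 62 mm behind to 36 mm ahead of this point, are 56 mm apart here. About 120 g; hinge 115 mm behind.
- tongs_jaws (a point): Middle of the tongs' mouth, 92 mm ahead of tongs_grip, same height and axes. The two hollow, spoon-like heads are 30 mm tall (15 mm below this point to 15 mm above), 40 mm long, 3 mm thick, 76 mm apart inside at rest; 69 mm when the panels are 52 mm apart. With the panels at 44 mm they are parallel and the heads meet a thing 54 mm wide.
- jaw_left: The tongs' left arm with its head; origin at its hinge on the underside, 115 mm behind tongs_grip and 8 mm left of it; x along the arm.
- jaw_right: The tongs' right arm with its head; origin at its hinge on the underside, 115 mm behind tongs_grip and 8 mm right of it; x along the arm.
- tongs: The tongs as a whole, 237 mm long plus a hanging loop; origin on the underside, 15 mm below tongs_grip, same axes. Squeezing the panels together shuts both jaws equally against the spring: 3.5 N to leave the open stop, 5.5 N at 44 mm. That push alone is enough to carry the tongs half-closed. A grip of F newtons presses the jaws on a held thing with about 0.55 x (F - 5.5) N.
- tin_top (a point): The dark metal muffin tin (loose, 0.8 kg, 152 x 220 mm with a lug at each end, 34 mm tall): centre of its flat top sheet, 34 mm above the counter, z up. Six round cups, 53 mm wide at the top, floor 3 mm above the counter, lie at x = -34 and +34 mm, y = -68, 0 and +68 mm along its own axes. Two cups are empty.
- tin: The muffin tin again: origin at the centre of its underside on the counter, same axes.
- muffin_crown (a point): The well-risen muffin, the wanted one, in one of the cups: centre of its round crown at the widest (54 mm across, straight-sided from 5 mm below to 5 mm above this point), 42 mm above its underside, 11 mm above the tin's top sheet. The dome rises 22 mm above this point; below the crown a 41 to 46 mm wide stump sits in the cup with 2 to 5 mm of play. 40 to 85 g. More than 25 N crushes it.
- muffin: The well-risen muffin again: origin at the centre of its underside, z up along its axis.
- flat0: A muffin that failed to rise, 28 mm tall, in a cup, its flat top 3 mm below the tin's top sheet; leave it. Origin at the centre of its underside.
- flat1: Another flat muffin, the same; leave it.
- flat2: Another flat muffin, the same; leave it.
- plates: Bystander: stack of three white plates, 170 mm across, 24 mm tall; origin under its centre.
- terminal: Bystander: black card terminal, 150 x 75 x 37 mm; origin under its centre.
- mug: Bystander: blue mug, 80 mm across, 92 mm tall; origin under its centre.
- sweets: Bystander: glass jar of sweets with a steel lid, 104 mm across, 145 mm tall; origin under its centre.
- leaflets: Bystander: clear stand with red leaflets, 70 x 110 mm, 150 mm tall; origin under its centre.
Things that resemble listed ones, but are neither listed nor needed, are in the scene too. What is shaped like the flat2 but turquoise is not meant.

How it is judged (in metres and radians):
On the way, in this order (a step that is already met when the one before it is completed fails the run):
1. the tongs are picked up off the counter by the fingers (contact force between the fingers and tongs above 1 N and height (world z) of tongs_grip above 0.035 m), for 0.2 s.
2. both jaws of the tongs grip the muffin while it still stands in its cup (contact force between each of jaw_left, jaw_right and muffin above 0.3 N and z of muffin in the frame of tin below 0.02 m), for 0.1 s.
At the end, for the whole second after the job is handed in: The muffin hangs between both tong jaws (0.2 N or more each), the tongs in the fingers, nothing else touching it: underside over 90 mm above the counter, upright within 0.5 rad, under 30 mm/s. Tin within 40 mm of its start, flat muffins down in their cups (height (world z) of muffin above 0.09 m and angle between muffin's own z axis and vertical below 0.5 rad and linear speed of muffin below 0.03 m/s and contact force between each of jaw_left, jaw_right and muffin above 0.2 N and contact force between the fingers and tongs above 1 N and contact force between each of the arm, the fingers, tin and muffin below 0.05 N and distance of tin_top from where it was at the start of the episode below 0.04 m and height (world z) of tin_top below 0.04 m and z of each of flat0, flat1, flat2 in the frame of tin below 0.012 m); the arm keeps its last pose, push and grip.
It fails at once if the gripper or arm touches the wanted muffin (contact force between any of the fingers, the arm and muffin above 0.3 N).
It fails at once if a jaw crushes the muffin with more than 25 N (contact force between any of jaw_left, jaw_right and muffin above 25 N).
It fails at once if a flat muffin is taken out of its cup (z of any of flat0, flat1, flat2 in the frame of tin above 0.02 m).
It fails at once if the tin is shoved more than 40 mm or a bystander more than 30 mm (distance of tin_top from where it was at the start of the episode above 0.04 m or distance of any of plates, terminal, mug, sweets, leaflets from where it was at the start of the episode above 0.03 m).
It also fails if it takes over 45 s, if anything falls off the work surface, if the arm or the gripper's body presses on something with over 40 N, if the wrist force passes 120 N, or if a joint passes its speed limit or range.

## Working session

There is one attempt and no reset: what is moved stays moved. The work goes in short steps, each a Python script; the robot and the scene stay as the last script left them, time stands still between calls to the robot, and variables do not carry over. Pictures are saved under pics/ and viewed, at most 10 in all, crops included, and the job is handed in when it is done.

```bash
mkdir -p pics; ls; python3 - <<'E'
from plant import robot
import cv2,numpy as np
a=robot.grab_frame("top");b=robot.grab_frame("scene")
cv2.imwrite("pics/top.png",a);cv2.imwrite("pics/scene.png",b)
for n in("top","scene","wrist"):print(n,robot.get_calibration(n))
print(robot.observe())
E
```

```text
pics
top {'vertical_fov': 50.80338050514911, 'cx': 261.3724131215317, 'cy': 185.18235476741714, 'rvec': array([ 2.11845864, -2.15066082,  0.16843036]), 'tvec': array([-0.11748291,  0.55229592,  1.4010584 ])}
scene {'vertical_fov': 52.00918290467851, 'cx': 253.23891399377766, 'cy': 191.36621113576052, 'rvec': array([ 1.35576171,  2.01072079, -1.03287625]), 'tvec': array([ 0.31956436, -0.19242474,  1.44360219])}
wrist {'vertical_fov': 65.70646984690485, 'cx': 253.23516424758577, 'cy': 184.6300023168631, 'rvec': array([-2.28792187,  1.79920542,  0.25589268]), 'tvec': array([-0.59907239, -0.03447344,  0.37921786])}
{'time': 0.1, 'q': array([-8.88483148e+01,  5.99779914e+00,  5.53048793e+00,  8.96048731e+01,
        2.27276547e-03,  7.75267668e+01]), 'qvel': array([-0.06689758, -0.00751021,  0.08936668,  0.00394695, -0.03661209,
        0.04618109]), 'joint_torque': array([ 5.22357936e-03, -5.58206534e+01,  5.04721284e+01,  1.30701819e-02,
       -2.77341023e-04,  8.19452559e-07]), 'tool_pos': array([ 0.14135335, -0.58288702,  0.30316357]), 'tcp_rot': array([-1.79930010e+02, -1.78097435e-02,  1.36249060e+01]), 'ft_force': array([ 0.06384104, -0.37279905, -0.77088305]), 'torque': array([ 0.01740332, -0.01323609,  0.03501312]), 'gripper_force': 0.0, 'gripper_width': 0.0853446119044502}
```

View pics/top.png

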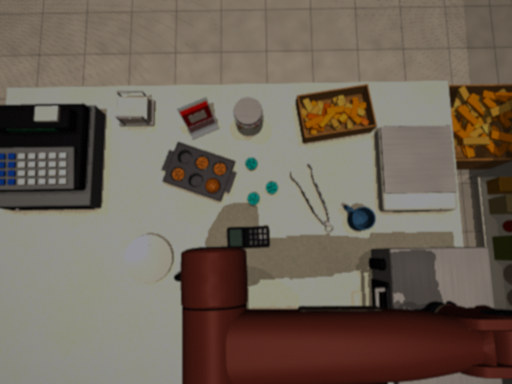

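View pics/scene.png

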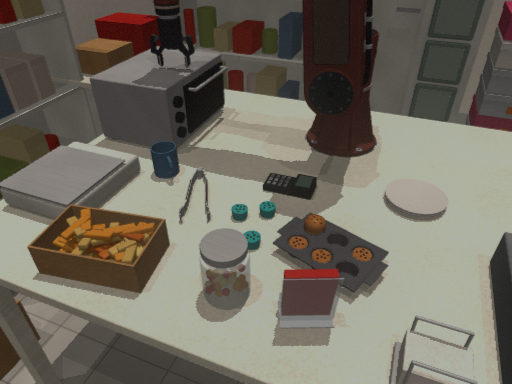

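The top view shows the tongs with their hinge at (328,228) and heads at (293,176) and (309,167). The tin is centred near (200,172), and the domed muffin is at (212,185) in top and (315,223) in scene. The turquoise cups lie between the tin and the tongs.

```bash
cat > h.py <<'E'
import numpy as np,cv2
from plant import robot
def ray(cal,uv,fish=False):
    R=cv2.Rodrigues(np.array(cal["rvec"]))[0];f=192/np.tan(np.radians(cal["vertical_fov"]/2))
    d=np.array([(uv[0]-cal["cx"])/f,(uv[1]-cal["cy"])/f])
    if fish:
        r=np.hypot(*d);v=np.r_[d*(np.sin(r)/max(r,1e-9)),np.cos(r)]
    else: v=np.r_[d,1]
    return -R.T@np.array(cal["tvec"]),R.T@v
def plane(cal,uv,z,fish=False):
    o,v=ray(cal,uv,fish);return o+v*(z-o[2])/v[2]
def tri(rs):
    A=[];b=[]
    for o,v in rs:
        P=np.eye(3)-np.outer(v,v)/(v@v);A.append(P);b.append(P@o)
    return np.linalg.lstsq(np.vstack(A),np.hstack(b),rcond=None)[0]
E
python3 - <<'E'
from h import *
np.set_printoptions(precision=4,suppress=True)
t=robot.get_calibration("top");s=robot.get_calibration("scene")
for n,uv,z in [("hinge",(328,228),.02),("hA",(293,176),.026),("hB",(309,167),.026),("tin",(200,172),.034),("muf",(212,185),.056),("turq",(251,163),.03),("turq",(253,198),.03),("turq",(271,187),.03),("term",(248,236),.037),("jar",(248,110),.145),("mug",(361,217),.09),("leaf",(197,115),.1)]:
    print(n,plane(t,uv,z))
print("muf2",tri([ray(t,(212,185)),ray(s,(315,223))]))
E
```

```text
hinge [ 0.3958 -0.3614  0.02  ]
hA [ 0.5855 -0.2411  0.026 ]
hB [ 0.618  -0.3004  0.026 ]
tin [0.6041 0.096  0.034 ]
muf [0.552  0.0494 0.056 ]
turq [ 0.6354 -0.0891  0.03  ]
turq [ 0.5066 -0.095   0.03  ]
turq [ 0.5457 -0.1604  0.03  ]
term [ 0.3711 -0.076   0.037 ]
jar [ 0.7959 -0.0841  0.145 ]
mug [ 0.4277 -0.4643  0.09  ]
leaf [0.7967 0.0982 0.1   ]
muf2 [0.5531 0.0494 0.0505]
```

```bash
python3 - <<'E'
from h import *
np.set_printoptions(precision=4,suppress=True)
def cam():
    c=robot.get_calibration("wrist");o,v=ray(c,(c["cx"],c["cy"]),True);return o,v
print(cam(),robot.tip_reach)
import pickle
D=[]
for i,(p) in enumerate([(.48,-.28,.33),(.46,-.03,.33)]):
    robot.move_pose(p,[180,0,-156]); robot.pause(.2)
    c=robot.get_calibration("wrist");im=robot.grab_frame("wrist");cv2.imwrite(f"pics/w{i}.png",im)
    D.append(c);print(robot.observe()["q"],cam(),robot.observe()["time"])
pickle.dump(D,open("w.pkl","wb"))
cv2.imwrite("pics/w01.png",cv2.resize(np.vstack([cv2.imread("pics/w0.png"),cv2.imread("pics/w1.png")]),None,fx=.78,fy=.78))
E
```

```text
(array([ 0.2112, -0.5657,  0.3731]), array([-0.2697, -0.0641, -0.9608])) 0.0726
[-43.7726  -1.3615   0.7863  92.145   -0.001  -67.7317] (array([ 0.4169, -0.3082,  0.3999]), array([ 0.2535,  0.1128, -0.9607])) 2.5167
[-20.1639 -17.8729 -14.0507  93.8431  -0.0033 -44.0744] (array([ 0.3973, -0.0588,  0.3998]), array([ 0.2532,  0.1127, -0.9608])) 3.75
```

View pics/w01.png

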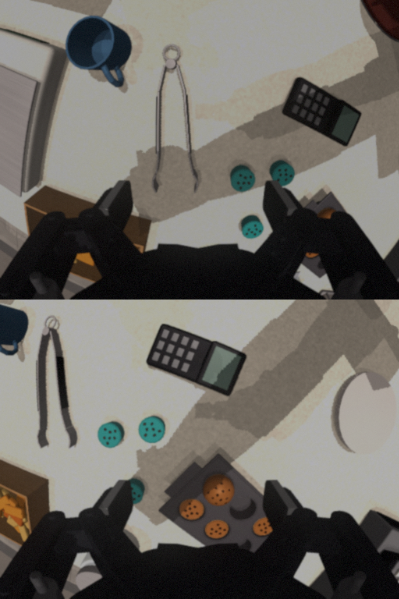

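The upper view (w0) shows the tongs with hinge near full-res (220,80) and heads near (200,243) and (252,243). The lower view (w1) shows the tongs at left and the muffin near (280,241). I'll zoom in on both.

```bash
python3 - <<'E'
import cv2,numpy as np
a=cv2.imread("pics/w0.png");b=cv2.imread("pics/w1.png")
x=cv2.resize(a[50:250,180:270],None,fx=3,fy=3,interpolation=2)
y=cv2.resize(b[10:210,35:115],None,fx=3,fy=3,interpolation=2)
z=cv2.resize(b[190:330,200:316],None,fx=2.4,fy=2.4,interpolation=2);z=np.vstack([z,np.zeros((600-len(z),z.shape[1],3),np.uint8)])
cv2.imwrite("pics/z.png",cv2.convertScaleAbs(np.hstack([x,y,z]),alpha=1.3))
E
```

```text
(no output)
```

View pics/z.png

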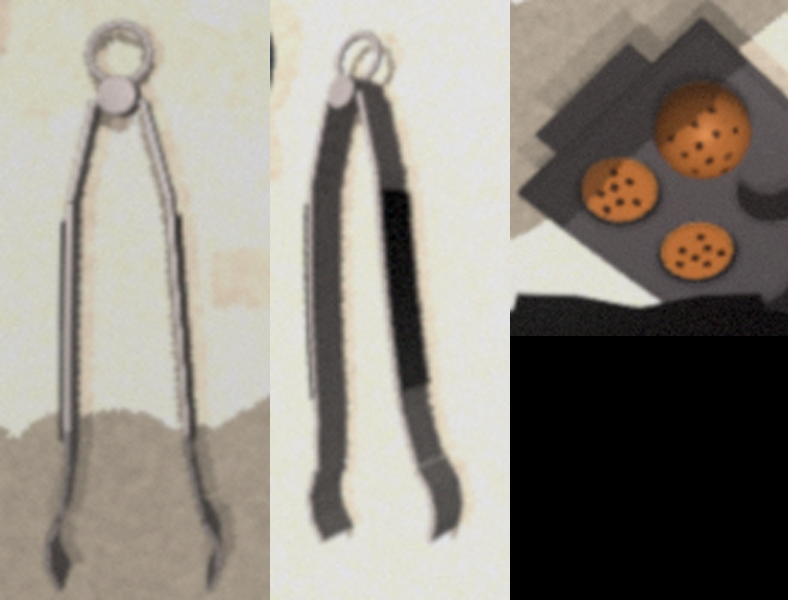

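```bash
python3 - <<'E'
from h import *
import pickle
np.set_printoptions(precision=4,suppress=True)
A,B=pickle.load(open("w.pkl","rb"))
a=lambda u,v:ray(A,(180+u/3-.33,50+v/3-.33),True)
b=lambda u,v:ray(B,(35+(u-270)/3-.33,10+v/3-.33),True)
P={}
for n,p,q in [("Lb",(63,220),(306,204)),("Lf",(63,440),(311,398)),("Rb",(178,214),(383,190)),("Rf",(194,437),(403,390)),("hinge",(118,97),(341,90))]:
    P[n]=tri([a(*p),b(*q)]);print(n,P[n])
m=(P["Lb"]+P["Rb"])/2;f=(P["Lf"]+P["Rf"])/2
d=f-m;print(np.linalg.norm(d),np.linalg.norm(P["Lb"]-P["Rb"]),np.linalg.norm(P["Lf"]-P["Rf"]))
d2=f-P["hinge"];print("yaw",np.degrees(np.arctan2(d[1],d[0])),np.degrees(np.arctan2(d2[1],d2[0])), "hinge-front",np.linalg.norm(d2[:2]))
u=d2[:2]/np.linalg.norm(d2[:2])
print("grip",f[:2]-.036*u,m[:2]+.062*u)
# muffin & flats
ims={"top":cv2.imread("pics/top.png"),"scene":cv2.imread("pics/scene.png"),"w1":cv2.imread("pics/w1.png")}
for n,im in ims.items():
    hsv=cv2.cvtColor(im,cv2.COLOR_BGR2HSV);k=cv2.inRange(hsv,(4,120,60),(20,255,255))
    k=cv2.morphologyEx(k,cv2.MORPH_CLOSE,np.ones((3,3)))
    for c in cv2.findContours(k,0,2)[0]:
        if 40<cv2.contourArea(c)<4000:
            (x,y),r=cv2.minEnclosingCircle(c);print(n,(round(x,1),round(y,1)),round(r,1),cv2.contourArea(c))
E
```

```text
Lb [ 0.4687 -0.3579  0.027 ]
Lf [ 0.5587 -0.3219  0.0281]
Rb [ 0.4484 -0.3142  0.0249]
Rf [ 0.5346 -0.269   0.0259]
hinge [ 0.4112 -0.3564  0.0305]
0.09700396345715036 0.048196067561299495 0.058150361926074805
yaw 24.71110312211479 24.21816259942223 hinge-front 0.14852443547376798
grip [ 0.5138 -0.3102] [ 0.5151 -0.3106]
top (494.1, 372.5) 17.5 276.0
top (210.5, 279.5) 32.3 2142.0
top (212.0, 185.0) 7.3 153.0
top (177.9, 173.5) 6.8 124.0
top (219.5, 168.5) 6.7 128.0
top (202.0, 162.5) 6.8 124.5
top (336.0, 112.0) 41.4 3012.5
top (481.1, 120.5) 47.2 3924.0
scene (3.2, 366.0) 13.4 148.0
scene (320.7, 256.0) 9.8 191.5
scene (361.5, 254.5) 9.8 183.0
scene (298.0, 242.0) 9.2 168.0
scene (314.8, 223.9) 10.6 302.0
scene (366.8, 143.0) 9.3 60.0
scene (49.7, 141.4) 8.6 113.5
scene (235.5, 80.5) 11.5 245.5
scene (105.7, 52.1) 30.3 1273.5
scene (248.0, 36.5) 20.9 846.5
scene (189.0, 26.0) 17.7 217.0
scene (6.1, 11.5) 13.0 276.5
w1 (277.5, 294.0) 15.0 535.0
w1 (336.6, 291.2) 13.0 400.5
w1 (245.4, 268.5) 15.8 638.5
w1 (280.0, 244.3) 19.8 1101.5
w1 (13.5, 261.0) 55.7 3483.0
```

```bash
python3 - <<'E'
from h import *
import pickle
np.set_printoptions(precision=4,suppress=True)
A,B=pickle.load(open("w.pkl","rb"))
t=robot.get_calibration("top");s=robot.get_calibration("scene")
M=[ray(t,(212,185)),ray(s,(314.8,223.9)),ray(B,(280,244.3),True)]
print("muf",tri(M),tri(M[:2]),tri(M[1:]),tri([M[0],M[2]]))
for n,p,q,r in[("f1",(177.9,173.5),(361.5,254.5),(336.6,291.2)),("f2",(219.5,168.5),(298,242),(245.4,268.5)),("f3",(202,162.5),(320.7,256),(277.5,294))]:
    print(n,tri([ray(t,p),ray(s,q),ray(B,r,True)]))
yaw=24.3;g=np.array([.5144,-.3104])
robot.set_gripper(.070)
robot.move_pose([*g,.16],[180,0,yaw-180])
robot.line_to([*g,.088],vel=.1)
hit=robot.line_to([*g,.06],vel=.02,guard=4)
o=robot.observe();print(hit,o["tool_pos"],o["ft_force"],o["gripper_width"],o["time"])
E
```

```text
muf [0.5527 0.0492 0.0468] [0.5535 0.0495 0.048 ] [0.5519 0.0485 0.0464] [0.555  0.0513 0.0387]
f1 [0.6004 0.1752 0.0306]
f2 [0.6155 0.0251 0.0314]
f3 [0.6396 0.0886 0.0302]
True [ 0.5144 -0.3104  0.065 ] [-0.7575  1.1906  7.0991] 0.06982896629539477 7.2417
```

```bash
python3 - <<'E'
from h import *
np.set_printoptions(precision=4,suppress=True)
g=np.array([.5144,-.3104])
def st(n):
    o=robot.observe();print(n,o["tool_pos"],o["ft_force"],"w",o["gripper_width"],"f",o["gripper_force"],o["time"])
robot.line_to([*g,.070],vel=.05)
for w in(.060,.056,.054,.052):
    robot.set_gripper(w);st(w)
robot.line_to([*g,.12],vel=.05);robot.pause(.3);st("up")
cv2.imwrite("pics/p1.png",robot.grab_frame("wrist"))
E
```

```text
0.06 [ 0.5143 -0.3103  0.0698] [0.4361 0.2137 0.365 ] w 0.059977748408580715 f 0.0 7.775
0.056 [ 0.5145 -0.3105  0.0701] [0.2154 0.3309 1.4486] w 0.055646603222558426 f 3.4713393831793837 8.0
0.054 [ 0.5146 -0.3105  0.0704] [0.2116 0.5274 4.2516] w 0.05394028437501233 f 4.529203007332399 8.2167
0.052 [ 0.5147 -0.3106  0.0706] [0.3702 0.2713 4.9031] w 0.05214126827324746 f 5.630527809262276 8.4333
up [ 0.5143 -0.3103  0.1198] [ 0.7911  0.4991 -1.8   ] w 0.0518504978605226 f 3.837076351046562 9.8833
```

View pics/p1.png

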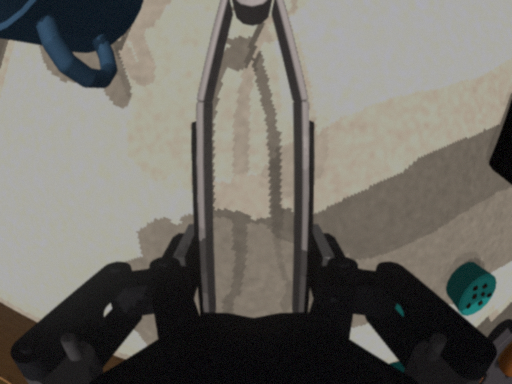

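The tongs are off the counter and sit symmetrically between the fingers. Next I'll carry them over to above the muffin.

```bash
python3 - <<'E'
from h import *
np.set_printoptions(precision=4,suppress=True)
def st(n):
    o=robot.observe();print(n,o["tool_pos"],o["tcp_rot"],"w",o["gripper_width"],"f",o["gripper_force"],o["time"])
robot.line_to([.5144,-.3104,.25],vel=.12)
u=np.array([np.cos(np.radians(-20.7)),np.sin(np.radians(-20.7))])
g=np.array([.5525,.049])-.092*u
robot.move_pose([*g,.22],[180,0,159.3]);st("a")
robot.line_to([*g,.16],vel=.08);robot.pause(.3);st("b")
a=robot.grab_frame("scene");b=robot.grab_frame("top")
cv2.imwrite("pics/s2.png",a);cv2.imwrite("pics/t2.png",b)
c=cv2.resize(a[160:280,230:400],None,fx=4,fy=4,interpolation=2)[:, :680]
d=cv2.resize(b[130:250,160:270],None,fx=1,fy=1)
cv2.imwrite("pics/c2.png",c)
cv2.imwrite("pics/c3.png",cv2.resize(b[130:250,150:270],None,fx=5,fy=5,interpolation=2))
E
```

```text
a [0.4667 0.081  0.22  ] [-179.9936    0.0159  159.3019] w 0.052187989628511317 f 3.8372473418712616 12.6333
b [0.4666 0.0815 0.1604] [179.9914   0.032  159.3006] w 0.05237688255334369 f 3.837239518761635 13.8333
```

View pics/c2.png

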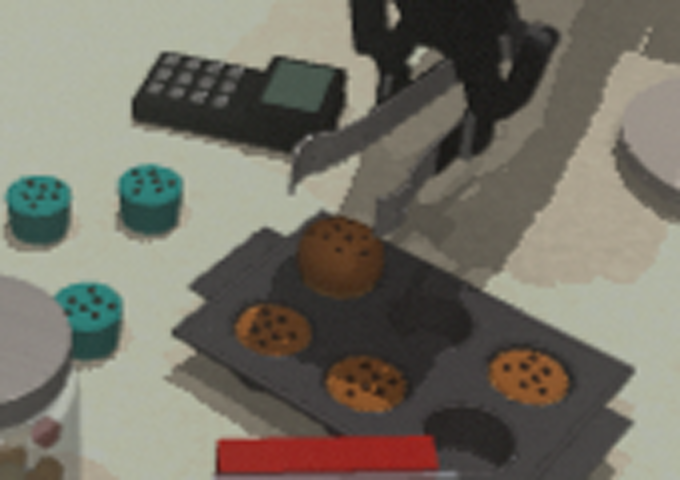

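View pics/c3.png

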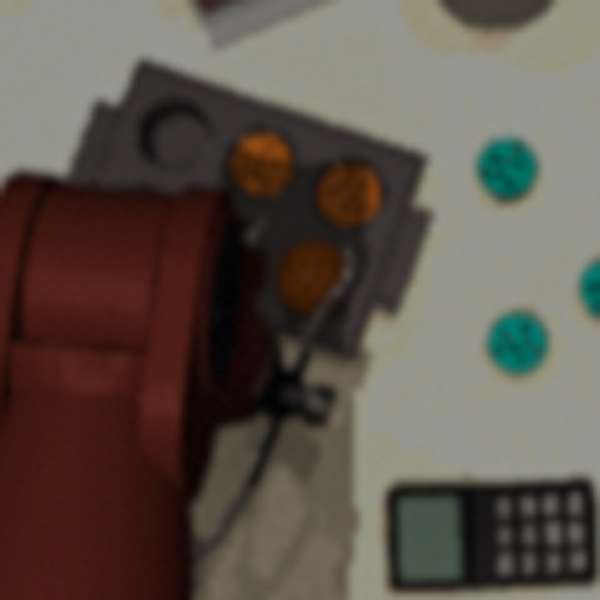

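The scene crop shows the jaw tips at full-res (303.7,197.5) upper and (303.2,207.5) lower for the right jaw, and about (325,210) for the left. In the top view they're at (219.6,183) and (202.4,177). They straddle the muffin. I'll check the height and pitch of the tongs.

```bash
python3 - <<'E'
from h import *
np.set_printoptions(precision=4,suppress=True)
t=robot.get_calibration("top");s=robot.get_calibration("scene")
R=tri([ray(t,(219.6,182)),ray(s,(303.7,197.5))]);L=tri([ray(t,(202.2,176)),ray(s,(324.5,211))])
print(R,L)
u=np.array([.9354,-.3535]);v=np.array([.3535,.9354]);m=np.array([.5525,.049])
for z in(.1195,.0895,.105):
  for n,uv,c in[("Rtop-top",(219.6,182),t),("Rs-up",(303.7,197.5),s),("Rs-low",(303.2,207.5),s),("Ltop",(202.2,176),t),("L s",(324.5,211),s),("Ls-low",(324.5,216.5),s)]:
    p=plane(c,uv,z)[:2]-m;print(z,n,"along",round(p@u,4),"side",round(p@v,4))
E
```

```text
[0.5515 0.0148 0.1196] [0.5747 0.074  0.1125]
0.1195 Rtop-top along 0.0107 side -0.0317
0.1195 Rs-up along 0.0115 side -0.033
0.1195 Rs-low along 0.0437 side -0.0101
0.1195 Ltop along 0.01 side 0.0314
0.1195 L s along 0.0209 side 0.0343
0.1195 Ls-low along 0.0375 side 0.0458
0.0895 Rtop-top along 0.0145 side -0.0268
0.0895 Rs-up along -0.022 side -0.0557
0.0895 Rs-low along 0.0119 side -0.0317
0.0895 Ltop along 0.0137 side 0.0377
0.0895 L s along -0.0121 side 0.0151
0.0895 Ls-low along 0.0054 side 0.0271
0.105 Rtop-top along 0.0125 side -0.0294
0.105 Rs-up along -0.0047 side -0.044
0.105 Rs-low along 0.0283 side -0.0205
0.105 Ltop along 0.0118 side 0.0344
0.105 L s along 0.005 side 0.025
0.105 Ls-low along 0.022 side 0.0368
```

```bash
python3 - <<'E'
from h import *
np.set_printoptions(precision=4,suppress=True)
def st(n):
    o=robot.observe();print(n,o["tool_pos"],o["ft_force"],"w",round(o["gripper_width"],5),"f",round(o["gripper_force"],2),round(o["time"],2));return o
st("s")
g=np.array([.5525,.049])-.090*np.array([.9354,-.3535])
print(robot.line_to([*g,.125],vel=.06,guard=4));st("mid")
print(robot.line_to([*g,.1075],vel=.025,guard=3));st("low")
w=.051
while w>.038:
    robot.set_gripper(w);o=st(w)
    if o["gripper_force"]>13:break
    w-=.001 if w>.0465 else .0005
E
```

```text
s [0.4665 0.0815 0.1602] [-0.1627 -0.0882 -0.969 ] w 0.05199 f 3.84 13.93
False
mid [0.4684 0.0808 0.1251] [ 0.8262 -0.2054 -0.8796] w 0.05203 f 3.84 14.67
False
low [0.4684 0.0808 0.1076] [ 0.1433  0.9641 -1.0868] w 0.05202 f 3.84 15.52
0.051 [0.4684 0.0808 0.1077] [-0.0515 -0.3725 -1.89  ] w 0.05106 f 3.96 15.73
0.049999999999999996 [0.4683 0.0808 0.1075] [ 0.9296 -0.6013 -1.1938] w 0.0503 f 4.09 15.95
0.048999999999999995 [0.4683 0.0808 0.1075] [ 0.8263  0.4053 -0.2366] w 0.04901 f 4.22 16.17
0.047999999999999994 [0.4683 0.0808 0.1075] [ 0.3745  0.7985 -1.0336] w 0.0481 f 4.35 16.38
0.04699999999999999 [0.4683 0.0808 0.1075] [-0.1447 -0.3188 -0.5066] w 0.04732 f 4.81 16.6
0.04599999999999999 [0.4683 0.0808 0.1075] [-0.5333 -0.2412 -0.536 ] w 0.04607 f 5.01 16.82
0.04549999999999999 [0.4683 0.0808 0.1075] [ 0.1004 -0.1492 -0.9634] w 0.04536 f 5.11 17.03
0.04499999999999999 [0.4683 0.0808 0.1075] [-0.3737  0.0703 -0.1357] w 0.04458 f 5.32 17.25
0.04449999999999999 [0.4683 0.0808 0.1075] [-0.8866 -0.6086 -0.4152] w 0.04478 f 8.66 17.47
0.04399999999999999 [0.4683 0.0808 0.1075] [-0.7893 -0.7025 -0.4789] w 0.04434 f 17.39 17.68
```

The jaws meet the muffin at about 44.5 mm, as expected. A 17 N grip puts roughly 6.5 N on the muffin, so I'll lift.

```bash
python3 - <<'E'
from h import *
np.set_printoptions(precision=4,suppress=True)
def st(n):
    o=robot.observe();print(n,o["tool_pos"],o["ft_force"],"w",round(o["gripper_width"],5),"f",round(o["gripper_force"],2),round(o["time"],2));return o
robot.pause(.3);st("hold")
p=[.4683,.0808]
robot.line_to([*p,.13],vel=.03);st("a")
robot.line_to([*p,.25],vel=.06);robot.pause(.8);st("b")
a=robot.grab_frame("scene");cv2.imwrite("pics/s3.png",a)
cv2.imwrite("pics/c4.png",cv2.resize(a[110:280,230:400],None,fx=3.5,fy=3.5,interpolation=2))
E
```

```text
hold [0.4683 0.0808 0.1075] [-1.4297 -1.1135  0.028 ] w 0.04445 f 17.4 17.98
a [0.4682 0.0808 0.1298] [-0.3315  0.1305 -2.0336] w 0.04429 f 17.41 18.88
b [0.4683 0.0808 0.25  ] [ 0.6091 -0.2139 -1.8948] w 0.04436 f 17.41 21.83
```

View pics/c4.png

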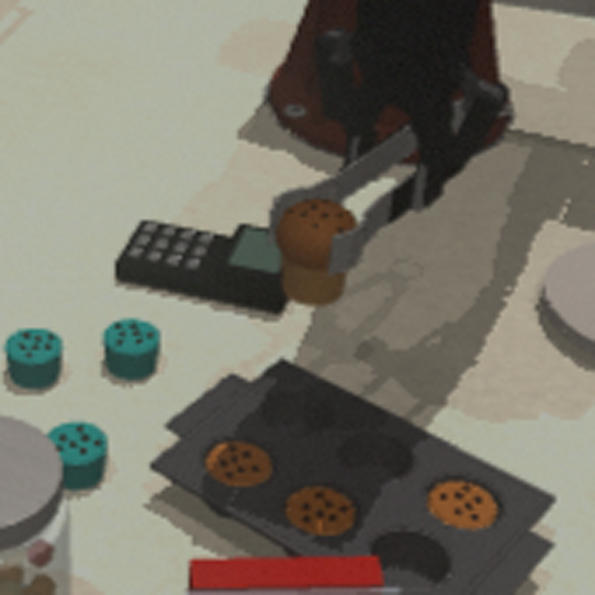

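The muffin hangs upright in the jaws at crop (315,250), with its underside about 145 mm up. The tin and flat muffins are in place.

```bash
python3 -c "
from plant import robot
print(robot.job_done())"
```

```text
the job is handed in; nothing more can be done
None
```

I handed the job in with the domed muffin held upright and steady in the tongs, its underside about 14 cm above the counter; the last camera view showed the tin and the three flat muffins in place, and no verdict has come back.

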